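Unlock the burgundy thread spool and slide it off its spindle

TASK

The burgundy stitching is finished: take the burgundy thread spool off the thread stand and stand it upright in the free compartment of the wooden tray, on the cork pad, setting it down rather than dropping it. A yellow cross-pin locks the spool on its spindle, so turn the spool, feeling with a light upward pull, until the cross-shaped slot in its top lets the pin through, then slide it straight up and off; do not wrench it against the stand. Leave the other spools, the tools, the weights and the glue jar where they are.

Things in the scene. Friction and masses are not known exactly. Their poses are not given: they have to be found in the camera images.
- burgundy_spool: Burgundy thread with black ends; standing spool, a plain cylinder 62 mm in diameter and 82 mm tall, open underneath (bore 42 mm), 0.2 kg; origin at the centre of its underside, z up along its axis. Starts locked on one of the two spindles of the stand, standing on the stand's base.
- spool_top (a point): Centre of the burgundy spool's top face, axes as the spool's. The black top plate, 8 mm thick, has a cross-shaped through slot: arms along the spool's own x and y axes, each 10 mm wide and reaching 21 mm from the axis. So the slot fits the spindle's pin at every quarter turn. Below the plate the bore is clear of the pin.
- tan_spool: The same kind of spool with tan thread, on the stand's other spindle; stays there. Its origin at the centre of its underside, z up along its axis.
- olive_spool: The same kind of spool with olive green thread, standing in one compartment of the tray; stays there. Its origin at the centre of its underside, z up along its axis.
- stand: Thread stand fixed to the table: wooden base 110 mm (x) by 250 mm (y), 18 mm thick, origin at the centre of its underside. Two steel spindles 10 mm thick stand on it at y = +60 and -60 mm. They do not turn under light forces; the spools stand on the base around them with 2 mm sideways play.
- tip_a (a point): Tip of the spindle at the stand's y = +60 mm, 114 mm above the table. 8 mm below the tip a yellow cross-pin, 6 mm square, 35 mm end to end, crosses the spindle, its underside 3 mm above a seated spool's top. The pin's own angle varies and is in no reading: it starts 14 to 76 degrees away from the spool's slots, and passes the slot within about 6 degrees.
- tip_b (a point): Tip of the spindle at the stand's y = -60 mm; the same spindle and pin, with its own pin angle.
- tray: Wooden tray fixed to the table, 100 mm (x) by 195 mm (y), 28 mm high, walls, divider and floor 5 mm; two compartments 90 mm square, centred at y = +47.5 and -47.5 mm. Origin at the centre of its underside.
- pad: Cork pad 82 mm square, 4 mm thick, fixed on the floor of the tray's free compartment; origin at the centre of its underside.
- weight_a: Brown and white pattern weight, 120 x 60 x 36 mm, beyond the stand and tray; leave alone. Origin at the centre of its underside.
- weight_b: A second such weight, 120 x 60 x 36 mm; leave alone.
- glue_jar: Amber glue jar, 70 mm in diameter, 100 mm tall; leave alone. Origin at the centre of its underside.
- hammer: Hammer lying on the table near the robot, about 30 mm high; leave alone.
- awl: Awl with a wooden handle lying on the table near the robot, about 30 mm high; leave alone.

How it is judged:
By the outcome, as a careful person would: the job done as asked, in the order asked, and still so for the second after the job is handed in, with the robot touching nothing.
It also fails if it takes over 58 s, if anything falls off the work surface, if the arm or the gripper's body presses on something with over 40 N, if the wrist force passes 120 N, or if a joint passes its speed limit or range.

ROBOT

A 7-joint arm with a two-finger parallel gripper is mounted at the origin on the work surface. World frame = base frame: x ahead of the robot, y to its left, z up, the work surface at z = 0. Lengths are in mm, angles in rad, forces in N, time in s.
With the tool pointing down it reaches from about 400 to 875 mm from the base axis. Payload 4.4 kg.
Tool frame: the origin (TCP) lies on the centre line of the jaws, within the pads' length; the fingertips stand 25 mm ahead of it and the grasp point (between the pads) lies 6 mm ahead of it (ctrl.finger_overhang is the distance from the TCP to the fingertips, in mm); z points along the fingers, y is the line along which they close (so a half turn about z gives the same grasp; the last joint's range is limited). The gripper opens to 85 mm and grips with 20 to 120 N. Pads are 22 mm wide; open, the fingers measure 114 mm over their backs; the gripper's body (76 mm by 85 mm) begins 54 mm behind the grasp point. The pads swing forward as they close: fully open they stand 13 mm farther back than shut.
Start: joints at [1.096, 0.628, 0.038, 1.517, -0.027, 0.996, -0.02], TCP at [258.409, -596.442, 230.113] pointing down, gripper open.
Joint ranges: [-3.06, 3.06], [-0.37, 2.12], [-1.25, 1.32], [0.18, 2.47], [-1.1, 4.24], [0.23, 1.98], [-2.94, 2.94]. Speed limits (rad/s): [2.57, 2.57, 3.14, 3.14, 3.14, 3.14, 3.14].

INTERFACE

Orientations are given as [roll, pitch, yaw] about the fixed x, y, z axes, in that order (R = Rz(yaw) Ry(pitch) Rx(roll)).
In Python, from cell import ctrl gives the robot as it stands. The module is installed in compiled form; this text tells all that it offers.
- The arm moves only by the tool play_rows, never from a script. Its argument "targets" is a list of rows, each a list of 5 numbers: the closure, from 0 (fully open) to 1 (shut), then the shift along the tool's x, y, z in cm, then the turn about the tool's z in degrees. In form: [[gripper, dx, dy, dz, spin], ...]. A call has 1 to 10 rows; each row is the pose to reach, as a shift and turn from the pose commanded when the call began, along the tool's axes at that moment; what a row does not reach only later rows make up. A row lasts 1/10 s, in which the tool goes at most 50 mm and 8.59 degrees, less where a joint would pass 70% of its speed; a pose out of reach is approached as far as the arm can. A call with a gripper value outside its range is refused whole. The fingers move at their own pace and stop on an object; the grip force is fixed at half the most. Time passes only in rows, so rows that repeat a pose let the fingers close. It gives the time, the measured TCP pose, the force, the opening and the grip force at its end, in the units of the state.
- ctrl.read_state(): the state, without advancing time (a new reading comes with each control period).
- ctrl.get_image(name): name is "side" or "top" or "wrist"; returns (picture, depth): 384x512x3 uint8, red, green, blue; 384x512 float32, mm along the optical axis (not along the pixel's ray), 0 where there is no reading.
- ctrl.calibration(name): a dict with "vfov" (degrees; the focal length in pixels is half the picture's height over the tangent of half this angle, whatever the lens; pixels are square), "cx", "cy" (the principal point, pixels), "extrinsics" (4x4, takes a point from camera to world coordinates); the wrist camera has in their place "mount" (4x4, takes a point from camera to tool coordinates, whose origin is the TCP and whose axes are the flange's). Camera axes: x right, y down, z forward; pixel columns grow to the right and rows downward; lengths in mm; the calibration is good to about 2 mm. A picture is of the moment at which its call begins: read the wrist's pose just before it. calibration takes no time and is no camera call.
- ctrl.finish_job(): hands the job in; it is judged then, once.
Trained networks look in the newest picture that a camera, given by its name, has taken for a name from the list of things; names that differ only in an ending like _2 or _b are one class to them, and where a whole thing is asked for, a point or a joint stands for the part that bears it (a point fixed in the world has none). Each returns a list of dicts, best first, with "confidence" (0 to 1); they miss things now and then, are a little off and sometimes report something else, mostly with a low value. They report only what shows in the picture. A call takes as long as a camera call.
- ctrl.search_frame(camera, name): "bbox" ([left, top, right, bottom] in pixels, round what is visible of it).
- ctrl.trace(camera, name): "pixels" (384x512 bool, what is visible of it) and "bbox" ([left, top, right, bottom] in pixels, round what is visible of it).
The state is a dict: "clock": time; "qpos": joint angles; "qd": joint speeds; "tau": joint torques, N m; "eef_pos": TCP position; "tool_rot": TCP orientation; "force": force on the tool from outside, world axes, zero at the start; "torque": the same for the moment, N m; "width": finger opening in mm; "gripper_force": force on a finger pad.
Only numpy, scipy, OpenCV 4.12 (cv2) and the standard library are available. Lean on these libraries where they do the work, as an engineer would, in place of code of your own. Each camera call takes 0.05 s, during which the arm holds its last target. There are 200 camera calls.

## Working session

There is one attempt and no reset: what is moved stays moved. The work goes in short steps, Python scripts to look and compute and a tool call to move; the robot and the scene stay as the last step left them, time stands still between calls to the robot, and variables do not carry over. Pictures are saved under pics/ and viewed, at most 10 in all, crops included, and the job is handed in when it is done.

Besides the shell and the picture viewer there is one more tool, called after "Call:" by a JSON object that holds its "api" and its "payload", one argument or row to a line. play_rows: Moves the arm, as the interface text tells. Its arguments: {"type":"object","properties":{"targets":{"type":"array"}},"required":["targets"]}

```bash
mkdir -p pics
cat > h.py <<'E'
import numpy as np, cv2
from cell import ctrl
from scipy.spatial.transform import Rotation as R
def K(n):
    c=ctrl.calibration(n); f=192/np.tan(np.radians(c['vfov'])/2); return c,f
def T(n,s=None):
    c,f=K(n)
    if 'extrinsics' in c: return np.array(c['extrinsics'])
    s=s or ctrl.read_state(); M=np.eye(4); M[:3,:3]=R.from_euler('xyz',s['tool_rot']).as_matrix(); M[:3,3]=s['eef_pos']
    return M@np.array(c['mount'])
def cloud(n,d,s=None):
    c,f=K(n); v,u=np.mgrid[:384,:512]
    p=np.stack([(u-c['cx'])*d/f,(v-c['cy'])*d/f,d],-1); M=T(n,s)
    return p@M[:3,:3].T+M[:3,3]
def save(n,im): cv2.imwrite('pics/'+n+'.png',im[...,::-1])
E
python3 - <<'E'
from h import *
s=ctrl.read_state(); print(s)
for n in ['top','side']:
    im,d=ctrl.get_image(n); save(n+'0',im); P=cloud(n,d); np.save(n+'P',P)
    print(n,ctrl.calibration(n))
    for o in ['burgundy_spool','tan_spool','olive_spool','stand','tray','pad','glue_jar','hammer','awl','weight_a']:
        for r in ctrl.trace(n,o)[:2]:
            m=r['pixels']&(d>0); q=P[m]
            if len(q): 
                z=np.percentile(q[:,2],95); t=q[q[:,2]>z-6]
                print(o,round(r['confidence'],2),np.round(r['bbox']),m.sum(),'top',np.round((t.min(0)+t.max(0))/2),'ext',np.round(np.ptp(q,axis=0)), 'zt',round(z))
print(ctrl.calibration('wrist'))
E
```

```text
{'clock': 0.0, 'qpos': array([ 1.09620482,  0.6293236 ,  0.0384225 ,  1.51835999, -0.02697985,
        0.99629198, -0.02002562]), 'qd': array([-1.33552812e-04, -2.49481184e-03, -2.66489996e-04, -2.57576727e-04,
        2.28204831e-03, -8.86367490e-05, -9.16059854e-04]), 'tau': array([-8.04785650e-04, -5.63399577e+01,  1.22623231e+00, -1.93445009e+01,
        1.11739326e-02,  1.05866956e-02, -5.55989601e-06]), 'eef_pos': array([ 258.16144651, -595.85967767,  229.20589376]), 'tool_rot': array([-3.13972743e+00,  2.87796054e-05,  4.08792800e-01]), 'force': array([-0.02722704, -0.33619813, -0.38762403]), 'torque': array([ 0.03465483, -0.02779827,  0.00186592]), 'gripper_force': 0.0, 'width': 85.53983490612568}
top {'vfov': 56.97105284748896, 'cx': 253.87129052351767, 'cy': 194.05219279829925, 'extrinsics': array([[-1.59416631e-02, -9.95631147e-01,  9.20026254e-02,
         4.76825818e+02],
       [-9.99721333e-01,  1.42694238e-02, -1.88053101e-02,
         6.11550233e+00],
       [ 1.74103280e-02, -9.22767753e-02, -9.95581176e-01,
         9.46045616e+02],
       [ 0.00000000e+00,  0.0000
[... 2334 characters left out ...]
 zt 26
hammer 0.4 [220. 215. 248. 253.] 787 top [537. 129. 104.] ext [113. 152. 116.] zt 100
weight_a 0.96 [116. 230. 161. 279.] 1136 top [742. 272.  36.] ext [160. 117.  43.] zt 37
weight_a 0.77 [161. 190. 204. 216.] 854 top [768.  48.  35.] ext [141. 103.  43.] zt 37
{'vfov': 68.11176502612952, 'cx': 251.69027787091252, 'cy': 192.40004073630797, 'mount': array([[ 6.64561834e-04, -9.55101632e-01, -2.96277625e-01,
         7.76618824e+01],
       [ 9.99999746e-01,  5.58393021e-04,  4.42961496e-04,
        -7.34681635e-01],
       [-2.57633890e-04, -2.96277844e-01,  9.55101760e-01,
        -1.44557969e+02],
       [ 0.00000000e+00,  0.00000000e+00,  0.00000000e+00,
         1.00000000e+00]])}
```

```bash
python3 -c "
import cv2,numpy as np
a=cv2.imread('pics/top0.png');b=cv2.imread('pics/side0.png')
cv2.imwrite('pics/both.png',cv2.resize(np.vstack([a,b]),(400*1,600)))"
```

```text
(no output)
```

View pics/top0.png

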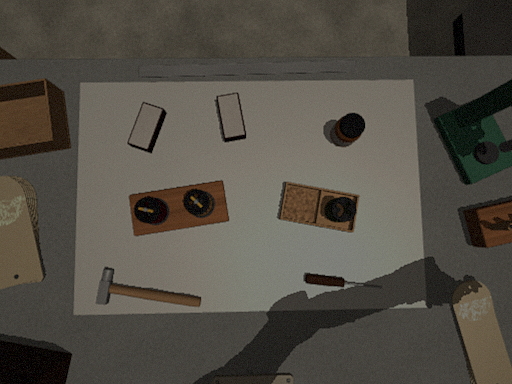

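The top view shows the burgundy spool at about (152,210) on the stand's left spindle, tan at (198,203), the free cork compartment at (300,204), and olive at (340,208). I'm moving toward the stand.

Call:
{"api": "play_rows", "payload": {
  "targets": [
    [0,2,-1.5,0,-3],
    [0,5,-4,0,-8],
    [0,10,-7.5,0,-13],
    [0,14,-10.5,0,-18],
    [0,18,-14,0,-23],
    [0,22,-17,0,-28],
    [0,26,-20,0,-33],
    [0,30,-23,0,-38],
    [0,34,-26,0,-42],
    [0,36,-27.5,0,-45]
  ]
}}

```text
clock: 2.1
eef_pos: [481.0, -197.9, 230.5]
tool_rot: [3.14, -0.001, 1.199]
force: [0.8, -0.1, 0.3]
width: 85.4
gripper_force: 0.0
```

```bash
cat >> h.py <<'E'
def to(x,y,z=None):
    s=ctrl.read_state(); M=R.from_euler('xyz',s['tool_rot']).as_matrix(); p=np.array(s['eef_pos'])
    d=np.array([x,y,p[2] if z is None else z])-p
    print('t',round(s['clock'],2),'pos',np.round(p,1),'rot',np.round(s['tool_rot'],3),'q7',round(s['qpos'][6],2),'F',np.round(s['force'],1),'w',round(s['width'],1)); print('shift cm',np.round(M.T@d/10,2))
E
python3 -c "
from h import *
to(490,225)"
```

```text
t 2.1 pos [ 481.  -197.9  230.5] rot [ 3.140e+00 -1.000e-03  1.199e+00] q7 -0.16 F [ 0.8 -0.1  0.3] w 85.4
shift cm [ 3.973e+01 -1.452e+01  3.000e-02]
```

Call:
{"api": "play_rows", "payload": {
  "targets": [
    [0,2,-0.6,0,0],
    [0,6,-1.8,0,0],
    [0,11,-3.2,0,0],
    [0,16,-4.7,0,0],
    [0,21,-6.2,0,0],
    [0,26,-7.7,0,0],
    [0,31,-9.2,0,0],
    [0,36,-10.7,0,0],
    [0,40.5,-12,0,0],
    [0,43,-12.6,0,0]
  ]
}}

```text
clock: 3.1
eef_pos: [519.9, 249.6, 230.4]
tool_rot: [-3.141, -0.002, 1.197]
force: [0.5, -0.4, -0.2]
width: 85.8
gripper_force: 0.0
```

Call:
{"api": "play_rows", "payload": {
  "targets": [
    [0,0,0,0,0],
    [0,0,0,0,0]
  ]
}}

```text
clock: 3.3
eef_pos: [520.1, 245.8, 229.9]
tool_rot: [-3.141, 0.001, 1.196]
force: [0.1, -1.0, -0.5]
width: 85.0
gripper_force: 0.0
```

```bash
python3 - <<'E'
from h import *
s=ctrl.read_state(); im,d=ctrl.get_image('wrist'); save('w1',im); P=cloud('wrist',d,s); np.save('w1P',P)
r=ctrl.trace('wrist','burgundy_spool')
for x in r[:2]: print(x['confidence'],x['bbox'])
if r:
    q=P[r[0]['pixels']&(d>0)]; t=q[abs(q[:,2]-100)<4]; print(len(t),np.median(t[:,2]))
    (c,rad)=cv2.minEnclosingCircle(t[:,:2].astype(np.float32)); print(c,rad)
t=P[(abs(P[...,2]-107)<5)]; t=t[np.hypot(*(t[:,:2]-[520,248]).T)<40]; print(len(t),t.mean(0) if len(t) else 0)
to(520,248)
E
python3 -c "
import cv2;cv2.imwrite('pics/w1b.png',cv2.convertScaleAbs(cv2.resize(cv2.imread('pics/w1.png'),(768,576)),alpha=2))"
```

```text
0.56 [225.3, 140.6, 286.7, 209.6]
2159 100.61907677805789
(524.3521118164062, 248.77439880371094) 30.99718475341797
226 [524.54502494 250.98876321 107.64253021]
t 3.4 pos [520.5 243.5 230. ] rot [3.141e+00 1.000e-03 1.192e+00] q7 -1.01 F [-0.3  0.1  0.5] w 85.2
shift cm [ 0.4  -0.22 -0.  ]
```

View pics/w1b.png

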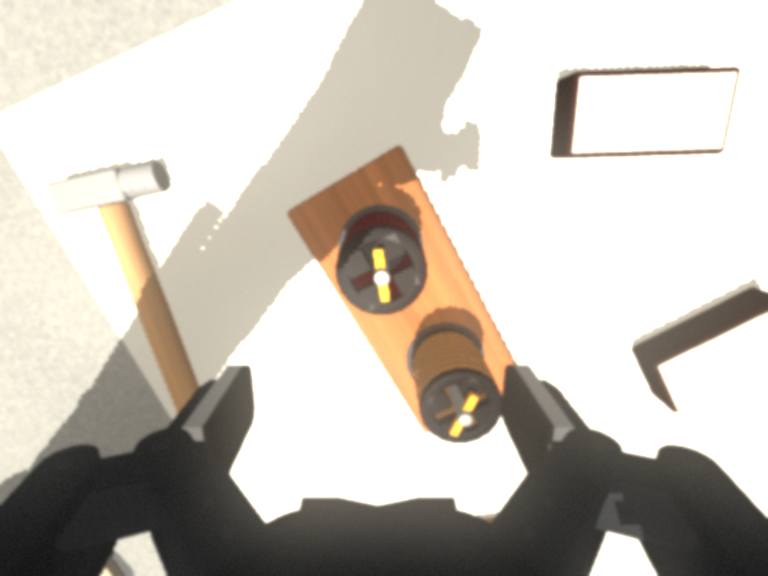

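The wrist view shows the burgundy spool top at (382,270). Its pin is near vertical in the picture and the slot arms are roughly 15–20° off it. I'll rectify the top for exact angles.

Run:
```python
from h import *
im=cv2.imread('pics/w1.png'); P=np.load('w1P.npy'); c,f=K('wrist')
# saved state from w1 time
s=ctrl.read_state(); M=np.linalg.inv(T('wrist',s))
C=np.array([524.4,248.8]); S=9; n=600
def rect(z):
    j,i=np.mgrid[:n,:n]; X=C[0]+(i-n/2)/S; Y=C[1]-(j-n/2)/S
    q=np.stack([X,Y,np.full_like(X,z)],-1)@M[:3,:3].T+M[:3,3]
    return cv2.remap(im,(q[...,0]/q[...,2]*f+c['cx']).astype(np.float32),(q[...,1]/q[...,2]*f+c['cy']).astype(np.float32),cv2.INTER_CUBIC)
A=rect(100.5); B=rect(109)
h=cv2.cvtColor(B,cv2.COLOR_BGR2HSV); m=(h[...,0]>15)&(h[...,0]<35)&(h[...,1]>130)&(h[...,2]>80)
j,i=np.nonzero(m); ang=np.degrees(.5*np.arctan2(2*np.cov(i,-j)[0,1],np.cov(i,-j)[0,0]-np.cov(i,-j)[1,1]))
print('pin angle world',ang, 'centre',C+[(i.mean()-n/2)/S,-(j.mean()-n/2)/S],len(i))
A=cv2.convertScaleAbs(A,alpha=4)
cv2.imwrite('pics/r1.png',A)
```

```text
pin angle world 77.31415218244042 centre [525.27596783 246.58525689] 15599
```

View pics/r1.png

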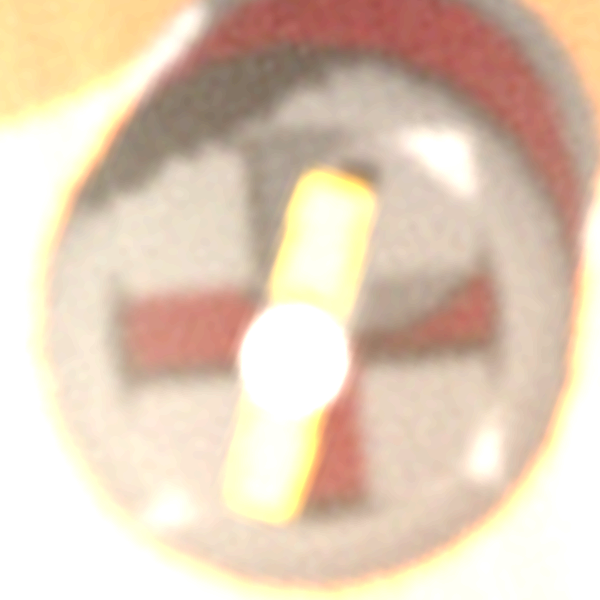

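Spool slot arms lie at about +4.8°/94.8° in the world and the pin at 77.3°, so the spool has to turn about 17.5° clockwise seen from above, which is a positive tool spin.

Call:
{"api": "play_rows", "payload": {
  "targets": [
    [0,0.3,0.1,2,0],
    [0,0.6,0.3,5,0],
    [0,0.6,0.3,8,0],
    [0,0.6,0.3,10,0],
    [0,0.6,0.3,10,0],
    [0,0.6,0.3,10,0]
  ]
}}

```text
clock: 4.0
eef_pos: [525.9, 248.4, 130.5]
tool_rot: [3.141, 0.0, 1.192]
force: [0.6, 0.6, -0.4]
width: 85.4
gripper_force: 0.0
```

```bash
python3 -c "
from h import *
to(525,248,82)"
```

```text
t 4.0 pos [525.9 248.4 130.5] rot [3.141 0.    1.192] q7 -1.05 F [ 0.6  0.6 -0.4] w 85.4
shift cm [-0.07 -0.07  4.85]
```

Call:
{"api": "play_rows", "payload": {
  "targets": [
    [0,0,0,1.5,0],
    [0,0,-0.05,3.5,0],
    [0,0,-0.05,4.8,0],
    [0,0,-0.05,4.8,0],
    [0.2,0,-0.05,4.8,0],
    [1,0,-0.05,4.8,0],
    [1,0,-0.05,4.8,0],
    [1,0,-0.05,4.8,0],
    [1,0,-0.05,4.8,0],
    [1,0,-0.05,4.8,0]
  ]
}}

```text
clock: 5.0
eef_pos: [525.7, 250.5, 84.1]
tool_rot: [3.14, -0.002, 1.194]
force: [-2.2, -1.6, 7.0]
width: 59.3
gripper_force: 62.9
```

```bash
python3 -c "
from h import *
to(525,248,82);print(ctrl.read_state()['gripper_force'])"
```

```text
t 5.0 pos [525.7 250.5  84.1] rot [ 3.140e+00 -2.000e-03  1.194e+00] q7 -1.08 F [-2.2 -1.6  7. ] w 59.3
shift cm [-0.26  0.02  0.21]
62.92885733884759
```

Call:
{"api": "play_rows", "payload": {
  "targets": [
    [1,0,0,-0.1,0],
    [1,0,0,-0.2,0],
    [1,0,0,-0.2,4],
    [1,0,0,-0.2,8],
    [1,0,0,-0.2,12],
    [1,0,0,-0.2,16],
    [1,0,0,-0.2,17.5],
    [1,0,0,-0.2,17.5],
    [1,0,0,-0.2,17.5]
  ]
}}

```text
clock: 5.9
eef_pos: [525.2, 250.0, 84.3]
tool_rot: [3.141, -0.0, 0.89]
force: [0.3, -0.7, 0.5]
width: 59.7
gripper_force: 64.8
```

```bash
python3 -c "
from h import *
to(525,248,82);print(ctrl.read_state()['torque'])"
```

```text
t 5.9 pos [525.2 250.   84.3] rot [ 3.141 -0.     0.89 ] q7 -1.29 F [ 0.3 -0.7  0.5] w 59.7
shift cm [-0.17  0.11  0.23]
[ 0.01796654 -0.18387761 -0.00773357]
```

Turned 17.4°. Now a light pull, stepping up through the pin height.

Call:
{"api": "play_rows", "payload": {
  "targets": [
    [1,0,0,-0.2,0],
    [1,0,0,-0.3,0],
    [1,0,0,-0.4,0],
    [1,0,0,-0.4,0]
  ]
}}

```text
clock: 6.3
eef_pos: [524.9, 249.8, 88.2]
tool_rot: [-3.142, 0.0, 0.889]
force: [-0.3, -0.4, -2.5]
width: 59.0
gripper_force: 64.7
```

```bash
python3 -c "
from h import *
to(525,248,82);print(ctrl.read_state()['torque'])"
```

```text
t 6.3 pos [524.9 249.8  88.2] rot [-3.142  0.     0.889] q7 -1.29 F [-0.3 -0.4 -2.5] w 59.0
shift cm [-0.14  0.12  0.62]
[0.02584171 0.02829453 0.00737651]
```

Call:
{"api": "play_rows", "payload": {
  "targets": [
    [1,0,0,-0.15,0],
    [1,0,0,-0.3,0],
    [1,0,0,-0.45,0],
    [1,0,0,-0.45,0]
  ]
}}

```text
clock: 6.7
eef_pos: [525.1, 249.9, 92.9]
tool_rot: [3.141, -0.0, 0.889]
force: [-0.1, -0.3, -2.3]
width: 59.3
gripper_force: 64.7
```

Only the spool's weight is felt and the pin is through, so straight up.

Call:
{"api": "play_rows", "payload": {
  "targets": [
    [1,0,0,-0.5,0],
    [1,0,0,-1.2,0],
    [1,0,0,-2.2,0],
    [1,0,0,-3.5,0],
    [1,0,0,-5,0],
    [1,0,0,-6.5,0],
    [1,0,0,-8,0],
    [1,0,0,-9.5,0],
    [1,0,0,-11,0],
    [1,0,0,-12,0]
  ]
}}

```text
clock: 7.7
eef_pos: [525.5, 250.2, 214.9]
tool_rot: [3.141, -0.002, 0.889]
force: [0.2, -0.6, -1.8]
width: 59.3
gripper_force: 64.8
```

Run:
```python
from h import *
to(525,248)
im,d=ctrl.get_image('side'); P=cloud('side',d)
r=ctrl.trace('side','burgundy_spool')
for x in r[:2]:
    q=P[x['pixels']&(d>0)]; print(x['confidence'],np.round(np.percentile(q,[2,50,98],axis=0)))
# tray from top picture: pad points & wall
im,d=ctrl.get_image('top'); P=cloud('top',d)
for o in ['pad','tray']:
    for x in ctrl.trace('top',o)[:1]:
        q=P[x['pixels']&(d>0)]
        q=q[abs(q[:,2]-(11 if o=='pad' else 28))<4][:,:2].astype(np.float32)
        print(o,len(q),cv2.minAreaRect(q))
im,d=ctrl.get_image('side'); P=cloud('side',d)
for o in ['pad','tray']:
    for x in ctrl.trace('side',o)[:1]:
        q=P[x['pixels']&(d>0)]
        q=q[abs(q[:,2]-(9 if o=='pad' else 27))<4][:,:2].astype(np.float32)
        print(o,len(q),cv2.minAreaRect(q))
```

```text
t 7.7 pos [525.5 250.2 214.9] rot [ 3.141e+00 -2.000e-03  8.890e-01] q7 -1.26 F [ 0.2 -0.6 -1.8] w 59.3
shift cm [-0.2  0.1 -0. ]
0.97 [[489. 230. 151.]
 [506. 269. 198.]
 [546. 279. 231.]]
pad 867 ((534.3663940429688, -133.985107421875), (82.68074798583984, 82.25695037841797), 78.91122436523438)
tray 400 ((525.4041748046875, -181.2918243408203), (195.0900115966797, 99.91918182373047), 78.76760864257812)
pad 308 ((536.172119140625, -142.5717010498047), (69.78265380859375, 74.80937957763672), 78.36309051513672)
tray 227 ((523.6873168945312, -181.39715576171875), (199.3981170654297, 102.22250366210938), 77.81543731689453)
```

Call:
{"api": "play_rows", "payload": {
  "targets": [
    [1,-1.2,1,0,-1],
    [1,-3.5,3,0,-3],
    [1,-7,6,0,-7],
    [1,-10.5,9,0,-10],
    [1,-14,12,0,-14],
    [1,-17.5,15,0,-17],
    [1,-21,18,0,-21],
    [1,-24.5,21,0,-24],
    [1,-27.5,23.5,0,-27],
    [1,-29.3,24.9,0,-28]
  ]
}}

```text
clock: 9.1
eef_pos: [532.7, -139.2, 212.0]
tool_rot: [-3.141, 0.002, 1.374]
force: [-0.2, 0.3, -1.8]
width: 59.1
gripper_force: 64.8
```

Call:
{"api": "play_rows", "payload": {
  "targets": [
    [1,0,0,0,0],
    [1,0,0,0,0],
    [1,0,0,0,0]
  ]
}}

```text
clock: 9.4
eef_pos: [533.6, -132.9, 212.4]
tool_rot: [-3.141, -0.001, 1.379]
force: [0.3, -1.0, -2.4]
width: 59.2
gripper_force: 64.9
```

Run:
```python
from h import *
to(534.5,-134.5,76)
im,d=ctrl.get_image('side'); P=cloud('side',d); save('s2',cv2.resize(im[100:292,140:396],(768,576)))
for x in ctrl.trace('side','burgundy_spool')[:1]:
    q=P[x['pixels']&(d>0)]; print(x['confidence'],np.round(np.percentile(q,[1,50,99],axis=0)))
```

```text
t 9.4 pos [ 533.6 -132.9  212.4] rot [-3.141e+00 -1.000e-03  1.379e+00] q7 -0.17 F [ 0.3 -1.  -2.4] w 59.2
shift cm [-0.15  0.13 13.64]
0.6 [[ 498. -422.   -1.]
 [ 524. -113.  198.]
 [ 700. -104.  229.]]
```

View pics/s2.png

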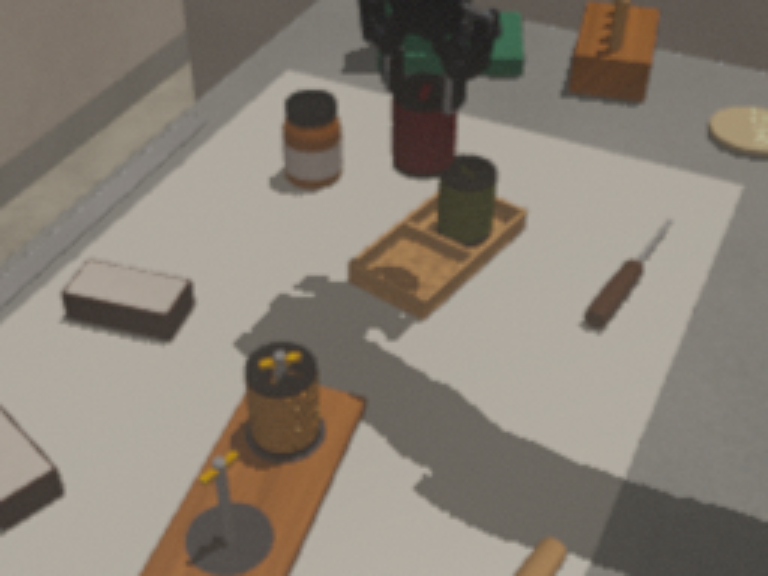

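The side view shows the burgundy spool upright in the gripper at (424,130) above the tray. The stand spindle at (220,470) is empty, and everything else is in place. I'm lowering it now.

Call:
{"api": "play_rows", "payload": {
  "targets": [
    [1,-0.1,0.1,1,0],
    [1,-0.1,0.1,3,0],
    [1,-0.1,0.1,5,0],
    [1,-0.1,0.1,7,0],
    [1,-0.1,0.1,9,0],
    [1,-0.1,0.1,10.5,0],
    [1,-0.1,0.1,11.7,0],
    [1,-0.1,0.1,12.2,0],
    [1,-0.1,0.1,12.5,0],
    [1,-0.1,0.1,12.5,0]
  ]
}}

```text
clock: 10.5
eef_pos: [534.5, -135.6, 87.6]
tool_rot: [3.141, -0.0, 1.378]
force: [-0.2, 0.3, -0.7]
width: 59.2
gripper_force: 64.8
```

Call:
{"api": "play_rows", "payload": {
  "targets": [
    [1,0,0,0.2,0],
    [1,0,0,0.4,0],
    [1,0,0,0.5,0],
    [1,0,0,0.6,0],
    [1,0,0,0.7,0],
    [1,0,0,0.7,0]
  ]
}}

```text
clock: 11.1
eef_pos: [534.3, -135.7, 80.5]
tool_rot: [-3.141, 0.0, 1.377]
force: [-0.3, 0.1, -2.3]
width: 58.8
gripper_force: 64.8
```

Still hanging freely, so I'll go on in 1 mm steps.

Call:
{"api": "play_rows", "payload": {
  "targets": [
    [1,0,0,0.1,0],
    [1,0,0,0.2,0],
    [1,0,0,0.3,0],
    [1,0,0,0.3,0]
  ]
}}

```text
clock: 11.5
eef_pos: [534.2, -135.7, 77.4]
tool_rot: [-3.141, -0.0, 1.377]
force: [-1.5, -0.3, -2.4]
width: 59.0
gripper_force: 64.8
```

Call:
{"api": "play_rows", "payload": {
  "targets": [
    [1,0,0,0.1,0],
    [1,0,0,0.15,0],
    [1,0,0,0.15,0]
  ]
}}

```text
clock: 11.8
eef_pos: [534.3, -135.7, 76.0]
tool_rot: [-3.141, -0.0, 1.377]
force: [-0.6, 0.3, -2.2]
width: 58.8
gripper_force: 64.8
```

Call:
{"api": "play_rows", "payload": {
  "targets": [
    [1,0,0,0.1,0],
    [1,0,0,0.1,0],
    [1,0,0,0.1,0]
  ]
}}

```text
clock: 12.1
eef_pos: [534.4, -135.8, 75.3]
tool_rot: [3.141, 0.0, 1.377]
force: [-0.7, -0.6, 0.7]
width: 59.1
gripper_force: 65.0
```

Call:
{"api": "play_rows", "payload": {
  "targets": [
    [1,0,0,0.1,0],
    [1,0,0,0.1,0],
    [1,0,0,0.1,0]
  ]
}}

```text
clock: 12.4
eef_pos: [534.4, -135.8, 75.1]
tool_rot: [3.141, 0.0, 1.377]
force: [-2.2, 1.3, 7.9]
width: 59.1
gripper_force: 65.9
```

Seated at TCP z about 75. I'll ease the press and then open.

Call:
{"api": "play_rows", "payload": {
  "targets": [
    [1,0,0,-0.05,0],
    [0.2,0,0,-0.05,0],
    [0.1,0,0,-0.05,0],
    [0,0,0,-0.05,0],
    [0,0,0,-0.05,0],
    [0,0,0,-0.05,0],
    [0,0,0,-0.05,0]
  ]
}}

```text
clock: 13.1
eef_pos: [534.3, -135.7, 74.5]
tool_rot: [-3.142, -0.0, 1.377]
force: [-0.3, 0.2, -0.9]
width: 85.3
gripper_force: 0.0
```

Run:
```python
from h import *
s=ctrl.read_state(); print(s['width'],s['force'],s['gripper_force'])
im,d=ctrl.get_image('side'); save('s3',cv2.resize(im[100:292,140:396],(768,576)))
```

```text
85.3245031740433 [-0.2879561   0.17623424 -0.91185234] 0.0
```

View pics/s3.png

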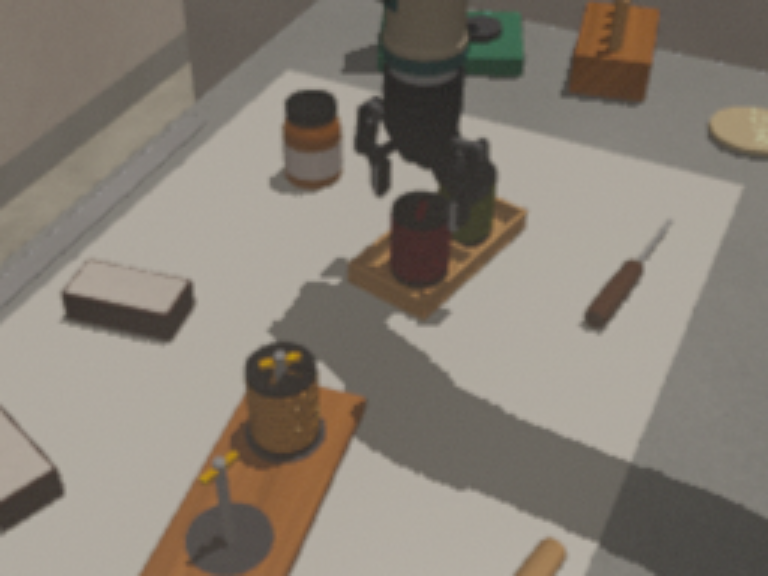

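The spool stands at (420,240) in the free compartment with the fingers open and clear. I'm withdrawing straight up.

Call:
{"api": "play_rows", "payload": {
  "targets": [
    [0,0,0,-0.5,0],
    [0,0,0,-2,0],
    [0,0,0,-4,0],
    [0,0,0,-6.5,0],
    [0,0,0,-9,0],
    [0,0,0,-11.5,0],
    [0,0,0,-13.5,0],
    [0,0,0,-14.5,0],
    [0,0,0,-15,0],
    [0,0,0,-15,0]
  ]
}}

```text
clock: 14.15
eef_pos: [534.3, -135.8, 224.7]
tool_rot: [3.141, 0.0, 1.377]
force: [-0.3, 0.5, -0.3]
width: 85.7
gripper_force: 0.0
```

Run:
```python
from h import *
s=ctrl.read_state(); im,d=ctrl.get_image('wrist'); P=cloud('wrist',d,s); save('w4',im)
for o in ['burgundy_spool','olive_spool']:
  for x in ctrl.trace('wrist',o)[:1]:
    q=P[x['pixels']&(d>0)]; z=np.percentile(q[:,2],90); t=q[abs(q[:,2]-z)<4]
    print(o,x['confidence'],cv2.minEnclosingCircle(t[:,:2].astype(np.float32)),z)
```

```text
burgundy_spool 0.89 ((533.9960327148438, -137.5919647216797), 30.75789451599121) 92.37979754564321
```

View pics/w4.png

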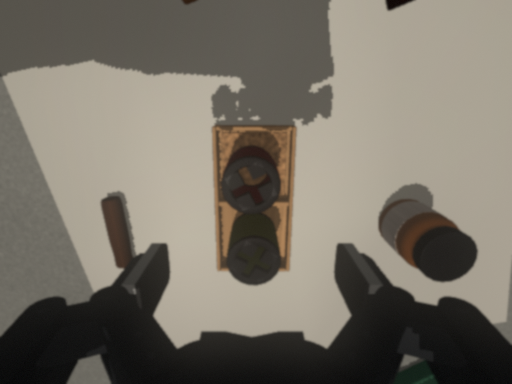

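The spool stands upright on the pad at (250,180), with its top at 92 mm (about 91 expected). Everything else is in place.

```bash
python3 -c "
from cell import ctrl
print(ctrl.finish_job())"
```

```text
the job is handed in; nothing more can be done
None
```

The burgundy spool came off the stand after a 17.5° turn, without forcing the pin, and now stands upright on the cork pad in the tray's free compartment; nothing else was moved, and the job is handed in at about 14 s.

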